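Hold sprung tweezers at the marked gap over the catch dish

ROBOT

A 6-joint arm with a two-finger parallel gripper is mounted at the origin on the work surface. World frame = base frame: x ahead of the robot, y to its left, z up, the work surface at z = 0. Lengths are in m, angles in rad, forces in N, time in s.
With the tool pointing down it reaches from about 0.375 to 0.9 m from the base axis. Payload 3.1 kg.
Tool frame: the origin (TCP) lies between the finger pads; the fingertips stand 17 mm ahead of it and the grasp point (between the pads) lies 2 mm behind it (robot.nose_length is the distance from the TCP to the fingertips, in m); z points along the fingers, y is the line along which they close (so a half turn about z gives the same grasp; the last joint's range is limited). The gripper opens to 87 mm and grips with 3 to 60 N. Pads are 19 mm wide; open, the fingers measure 117 mm over their backs; the gripper's body (75 mm by 190 mm) begins 51 mm behind the grasp point.
Start: joints at [1.163, 0.527, 1.433, -0, 1.181, -0.178], TCP at [0.142, 0.609, 0.24] pointing down, gripper open.
Joint ranges: [-3.08, 3.08], [-0.75, 2.2], [0.22, 2.44], [-1.43, 4.57], [0, 2.65], [-2.85, 2.85]. Speed limits (rad/s): [2.79, 2.79, 3.14, 3.14, 3.14, 3.14].

INTERFACE

Orientations are given as a unit quaternion [x, y, z, w].
In Python, from rig import robot, cams gives the robot as it stands.
- The arm moves only by the shell command python3 -m pendant 'ROWS' [FORCE]. ROWS is JSON, a list of rows, each an object with "jaw": the opening, from 0 (shut) to 1 (fully open); "linear": the shift along the tool's x, y, z in cm, a list of three; "twist": the turn about the tool's z in degrees. A call has 1 to 12 rows; each row shifts and turns the commanded pose from where the row before left it, along the tool's axes as they then stand; what a row does not reach is not made up. A row lasts 1/12 s, in which the tool goes at most 41.7 mm and 7.16 degrees, less where a joint would pass 70% of its speed; a pose out of reach is approached as far as the arm can. A call is refused whole if a number of a shift passes 4.17 or a number of a turn 7.16, either way. A call with a gripper value outside its range is refused whole. The fingers move at their own pace and stop on an object; FORCE is the grip in N (left out, the last holds). Time passes only in rows, so rows that do not move let the fingers close. It gives the time, the measured TCP pose, the force, the opening and the grip force at its end, in the units of the state.
- robot.get_obs(): the state, without advancing time (a new reading comes with each control period).
- cams.camera(name): name is "side" or "top"; returns a dict with "color" (384x512x3 uint8, blue, green, red), "depth" (384x512 float32, m along the optical axis (not along the pixel's ray), 0 where there is no reading), "fov_y" (degrees; the focal length in pixels is half the picture's height over the tangent of half this angle, whatever the lens; pixels are square), "cx", "cy" (the principal point, pixels), "view" (4x4, takes a point from world to camera coordinates). Camera axes: x right, y down, z forward; pixel columns grow to the right and rows downward; lengths in m; the calibration is good to about 2 mm. A picture is of the moment at which its call begins.
- robot.hand_in(): hands the job in; it is judged then, once.
The state is a dict: "time": time; "q": joint angles; "joint_velocities": joint speeds; "joint_torque": joint torques, N m; "position": TCP position; "tool_rot": TCP orientation; "ft_force": force on the tool from outside, world axes, zero at the start; "moment": the same for the moment, N m; "grip_width": finger opening in m; "grip_force": force on a finger pad.
Only numpy, scipy, OpenCV 4.12 (cv2) and the standard library are available. Lean on these libraries where they do the work, as an engineer would, in place of code of your own. Each camera call takes 0.05 s, during which the arm holds its last target. There are 200 camera calls.

TASK

Pick the sprung tweezers up off their rest and bring the red tips over the blue catch dish, some 10 cm above the bench, squeezed so that the black pointer sits in the green band of their gauge (a tip gap of about 16 mm), ready for a colleague to slip a new frit between the tips. Never let the tips close right up, and leave the dish and the other things where they stand. Finish while holding the tweezers there, with the gap steady: do not put them down or let go.

Things in the scene. Friction and masses are not known exactly. Their poses are not given: they have to be found in the camera images.
- tweezers: Loose sprung steel tweezers, 176 mm long, 12 mm high, about 64 g, lying flat on the rest, arms spread sideways. Origin: on their underside, midway between the black finger pads; x points to the red tips, y to the left arm, z up. Rear yoke (19 mm wide) at x = -91 to -67 mm; both arms are hinged on it at x = -75 mm, y = +-6 mm, and always move together, mirror-wise
- grip_point (a point): The place to grip: midway between the finger pads, 6 mm above the underside, fingers closing along y. Each arm has a black pad outside, 40 x 12 mm: outer faces 41 mm apart as found, 30 mm apart and parallel to x at the marked gap. The spring pushes each pad out with 1.6 N open, 7.6 N at the marked gap, 11 N nearly shut; it springs open if let go
- gauge_green (a point): Centre of the green band on the white gauge tongue (20 mm wide, top 14 mm above the underside), which is fixed to the right arm 50 mm ahead of the grip point and reaches across over the left arm. Green edges: tip gaps of 12 and 20 mm; middle: 16 mm
- pointer (a point): Middle of the black pointer (26 mm long, 1.6 mm thick) on top of the left arm, just above the tongue. As found it is 19 mm off the green middle, on the left (+y); squeezing brings it into the green; beyond it, towards the right arm, the gap is too small
- tip_mid (a point): Point midway between the two red tips, 85 mm ahead of the grip point along the tweezers' x, at the same height
- tip_left (a point): Inner face of the left tip's end, mid height. The distance to tip_right is the tip gap: 40 mm open, 16 mm as marked
- tip_right (a point): Inner face of the right tip's end, mid height
- jaw_left (a joint): Angle of the left arm, rad: 0 as found (tip gap 40 mm), 0.075 at the marked gap of 16 mm, at most 0.118 (tips 2 mm apart). Gap = 40 mm - 320 mm/rad x angle; distance over the finger pads = 41 mm - 150 mm/rad x angle
- rest: Fixed tweezers rest: yellow base plate 170 x 80 mm, 4 mm thick, with two grey cross bars, 10 mm wide, 80 mm long (along y) and 25 mm high, centred at x = -64 and +70 mm. Origin: centre of its underside. The tweezers lie on the bars, so their underside is 25 mm above the bench; between the bars the fingers have free room down to the plate
- dish: Blue catch dish, round and open on top, 90 mm across the rim, 20 mm high, loose, about 120 g. Origin: centre of its underside
- solvent: Bystander: clear solvent bottle with a blue cap, 68 mm across, 150 mm high, origin under its centre
- amber: Bystander: amber jar with a white cap, 52 mm across, 90 mm high, origin under its centre
- vial_rack: Bystander: blue vial rack with capped vials, 60 x 130 mm and 48 mm high, origin under its centre
There are look-alikes about, which are no part of the job. Several things look just like the dish: the one meant starts farthest to the robot's left.

How it is judged:
On the way, in this order (a step that is already met when the one before it is completed fails the run):
1. the tweezers are held in the fingers, lifted clear of the rest (contact force between tweezers and the fingers above 1 N and z of grip_point in the frame of rest above 0.045 m and contact force between tweezers and rest below 0.2 N), for 0.1 s.
2. the tips are over the dish, squeezed to the marked gap and held steady for a second (distance between tip_left and tip_right between 0.0115 and 0.0205 m and horizontal distance between tip_mid and dish below 0.035 m and height (world z) of tip_mid between 0.05 and 0.18 m and linear speed of tweezers below 0.03 m/s and velocity of joint jaw_left between -0.05 and 0.05 rad/s and contact force between tweezers and the fingers above 1 N), for 1 s.
At the end, for the whole second after the job is handed in: Fingers alone hold the tweezers (over 1 N), moving under 30 mm/s; tip gap steady at 11.5 to 20.5 mm; tip middle within 35 mm of the dish centre seen from above, 50 to 180 mm above the bench; dish, bottle, jar and rack within 20 mm of their starts (all of step 2 and contact force between tweezers and rest below 0.2 N and contact force between tweezers and dish below 0.2 N and contact force between tweezers and solvent below 0.2 N and contact force between tweezers and amber below 0.2 N and contact force between tweezers and vial_rack below 0.2 N and distance of each of solvent, amber, vial_rack, dish from where it was at the start of the episode below 0.02 m); the arm keeps its last pose, push and grip.
It fails at once if the tips close right up (gap under 5 mm) (distance between tip_left and tip_right below 0.005 m).
It fails at once if the dish or a bystander is moved by 20 mm or more (distance of any of solvent, amber, vial_rack, dish from where it was at the start of the episode above 0.02 m).
It also fails if it takes over 48 s, if anything falls off the work surface, if the arm or the gripper's body presses on something with over 40 N, if the wrist force passes 120 N, or if a joint passes its speed limit or range.

## Working session

There is one attempt and no reset: what is moved stays moved. The work goes in short steps, Python scripts to look and compute and a shell command to move; the robot and the scene stay as the last step left them, time stands still between calls to the robot, and variables do not carry over. Pictures are saved under pics/ and viewed, at most 10 in all, crops included, and the job is handed in when it is done.

```bash
mkdir -p pics; cat > h.py <<'E'
import numpy as np, cv2
from rig import robot, cams
def shot(n):
    c=cams.camera(n); h=c['color'].shape[0]
    c['f']=h/2/np.tan(np.radians(c['fov_y'])/2); return c
def onplane(c,u,v,z):
    T=np.linalg.inv(c['view']); d=T[:3,:3]@np.array([(u-c['cx'])/c['f'],(v-c['cy'])/c['f'],1]); o=T[:3,3]
    return o+d*(z-o[2])/d[2]
def proj(c,p):
    q=c['view']@np.array([*p,1]); return q[:2]/q[2]*c['f']+[c['cx'],c['cy']]
E
python3 - <<'E'
from h import *
for n in('top','side'):
    c=shot(n); cv2.imwrite(f'pics/{n}0.png',cv2.resize(c['color'],(800,600))); print(n,c['f'],c['cx'],c['cy'],np.linalg.inv(c['view'])[:3].round(3).tolist())
print(robot.get_obs())
E
```

```text
top 409.5245597232989 255.46663799116234 184.28790111042656 [[-0.016, -0.994, 0.109, 0.46], [-1.0, 0.016, -0.002, -0.012], [0.0, -0.109, -0.994, 1.262]]
side 425.8047812879054 255.2614632016507 185.0300134116102 [[0.813, -0.292, 0.503, -0.075], [-0.582, -0.389, 0.715, -0.963], [-0.013, -0.874, -0.486, 0.728]]
{'time': 0.1, 'q': array([ 1.16350047e+00,  5.28379370e-01,  1.43377938e+00, -4.27673159e-05,
        1.18142313e+00, -1.78500195e-01]), 'joint_velocities': array([ 0.00099343, -0.00174071, -0.00054531, -0.0008524 , -0.00100364,
       -0.00025598]), 'joint_torque': array([-6.27533227e-04, -4.40987349e+01, -1.77149892e+01,  6.34478359e-02,
        5.33785298e-02, -5.01133684e-05]), 'position': array([0.14147872, 0.60812108, 0.23866402]), 'tool_rot': array([ 1.14140336e-01,  9.93464138e-01, -9.57964084e-04, -2.68240181e-04]), 'ft_force': array([ 0.21285431,  0.55114945, -0.24835508]), 'moment': array([ 0.00611989,  0.02543771, -0.01411328]), 'grip_force': 0.0, 'grip_width': 0.08711516834522108}
```

View pics/top0.png

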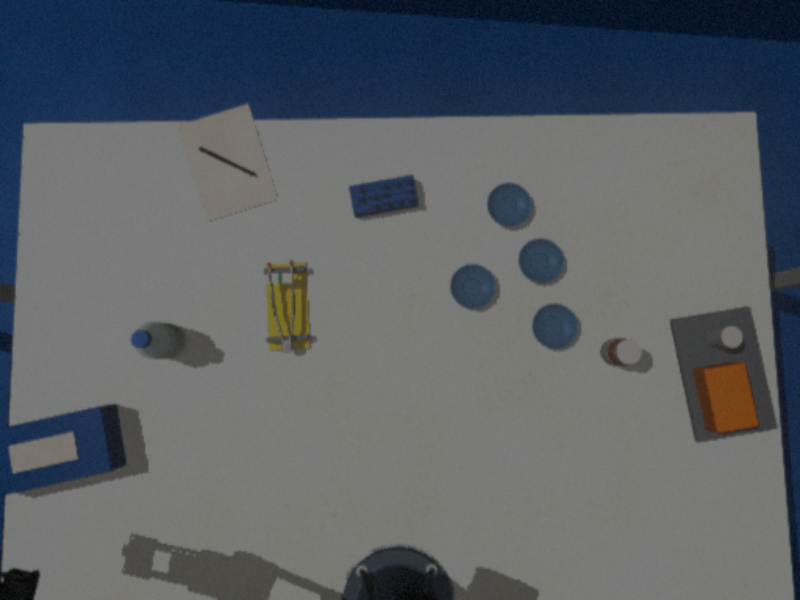

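View pics/side0.png

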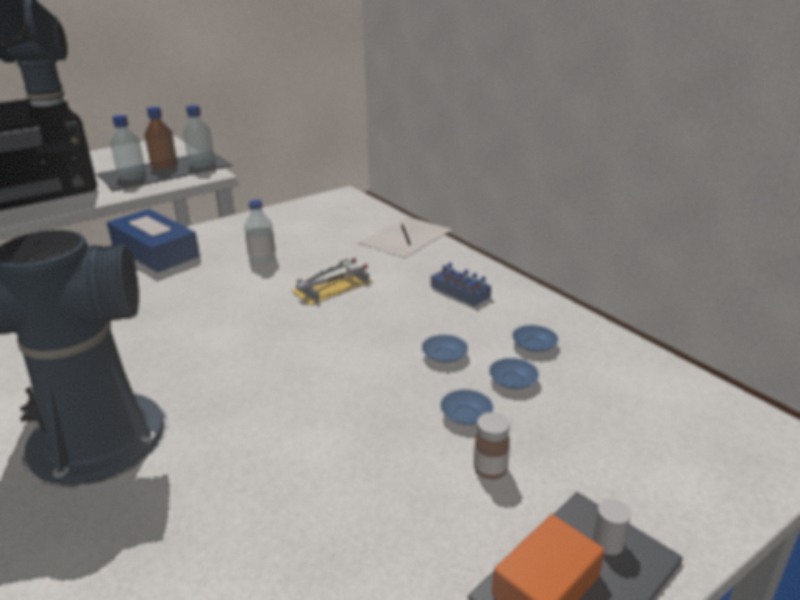

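The top picture shows the rest and tweezers at about (287,307) in 800x600 pixels. Four look-alike dishes sit at (473,287), (510,205), (542,261) and (555,327). The robot's left (+y) is image left, so the dish at (473,287) is the one meant. I'll measure it and confirm in a crop.

```bash
cat > m.py <<'E'
from h import *
c=shot('top'); im=c['color']; hsv=cv2.cvtColor(im,cv2.COLOR_BGR2HSV)
# dishes
m=cv2.inRange(hsv,(95,80,60),(115,255,255)); m[:90]=0
n,l,s,ce=cv2.connectedComponentsWithStats(m)
for i in range(1,n):
    if 300<s[i,4]<2000: print('blue',s[i].tolist(),ce[i].round(1)/.64,onplane(c,*ce[i],.02).round(4), 'dia mm',s[i,2]/c['f']*1240)
def pts(lo,hi,name,z):
    r=cv2.inRange(hsv,lo,hi); r[:,:160]=0; r[:,205:]=0; r[:150]=0; r[235:]=0
    n,l,s,ce=cv2.connectedComponentsWithStats(r)
    for i in range(1,n):
        if s[i,4]>2: print(name,s[i].tolist(),ce[i].round(1),onplane(c,*ce[i],z).round(4))
    return r
y=pts((22,120,60),(35,255,255),'yellow',.004)
p=cv2.findNonZero(y); b=cv2.minAreaRect(p); print(b,[onplane(c,*q,.004).round(4).tolist() for q in cv2.boxPoints(b)])
pts((0,90,50),(10,255,255),'red',.031);pts((170,90,50),(180,255,255),'red2',.031);pts((45,60,50),(90,255,255),'green',.039)
a=cv2.resize(im[160:232,160:216],(450,580),interpolation=cv2.INTER_CUBIC); b=cv2.resize(im[110:230,280:380],(350,420),interpolation=cv2.INTER_CUBIC)
o=np.zeros((580,800,3),np.uint8); o[:,:450]=a; o[:420,450:]=b
cv2.imwrite('pics/crop1.png',cv2.convertScaleAbs(o,alpha=1.4))
E
python3 m.py
```

```text
blue [0, 90, 14, 93, 1119] [  8.90625 207.1875 ] [0.769  0.7552 0.02  ] dia mm 42.39062001978472
blue [485, 90, 27, 84, 1842] [781.40625 199.375  ] [ 0.7599 -0.7752  0.02  ] dia mm 81.75333860958483
blue [224, 112, 43, 25, 603] [381.5625  193.59375] [0.7843 0.0172 0.02  ] dia mm 130.1997614893388
blue [313, 118, 27, 26, 559] [509.0625  203.90625] [ 0.7593 -0.2352  0.02  ] dia mm 81.75333860958483
blue [333, 153, 27, 28, 586] [540.625 260.   ] [ 0.6462 -0.2931  0.02  ] dia mm 81.75333860958483
blue [289, 170, 28, 27, 588] [472.8125  285.78125] [ 0.5975 -0.1585  0.02  ] dia mm 84.78124003956944
blue [342, 195, 27, 28, 597] [554.84375 325.46875] [ 0.5172 -0.3154  0.02  ] dia mm 81.75333860958483
blue [499, 199, 13, 161, 1091] [792.1875 399.0625] [ 0.369  -0.7643  0.02  ] dia mm 39.362718589800096
yellow [174, 169, 12, 3, 19] [179.8 169.7] [0.6465 0.2191 0.004 ]
yellow [188, 168, 8, 3, 11] [191.2 169.1] [0.6479 0.1839 0.004 ]
yellow [187, 175, 11, 40, 319] [192.1 195.6] [0.5654 0.1812 0.004 ]
yellow [171, 182, 8, 34, 128] [173.4 201.6] [0.548  0.2386 0.004 ]
yellow [175, 182, 12, 33, 300] [181.1 195.5] [0.5662 0.2149 0.004 ]
yellow [173, 219, 7, 5, 33] [176.  221.1] [0.4879 0.2304 0.004 ]
yellow [187, 218, 11, 5, 42] [192.5 220. ] [0.4904 0.1797 0.004 ]
((183.63949584960938, 195.65054321289062), (54.135597229003906, 25.49103355407715), 86.98721313476562) [[0.6484, 0.2512, 0.004], [0.6513, 0.1723, 0.004], [0.4841, 0.1636, 0.004], [0.4813, 0.2415, 0.004]]
red [186, 167, 1, 3, 3] [186. 168.] [0.6475 0.1955 0.031 ]
red [172, 169, 1, 3, 3] [172. 170.] [0.6421 0.2379 0.031 ]
green [178, 175, 2, 6, 12] [178.5 177.5] [0.6178 0.2166 0.039 ]
```

View pics/crop1.png

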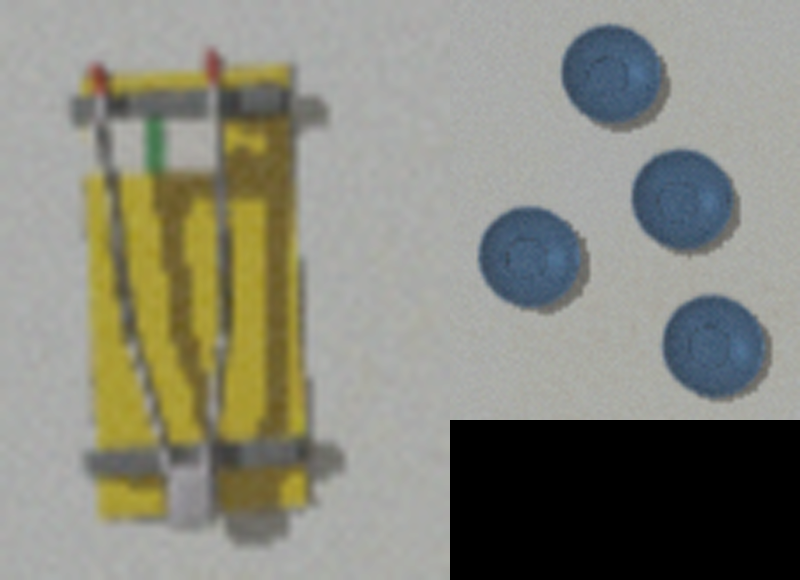

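The crop confirms it. The leftmost dish is at crop (529,257), world (0.598, -0.159), with nothing else further left. The tweezers have their red tips at crop (99,75) and (213,65) and the yoke at (190,490). Next I'll work out the grip pose.

```bash
cat > g.py <<'E'
from h import *
c=shot('top')
f=lambda x,y,z:onplane(c,(x+.5)/8.036-.5+160,(y+.5)/8.056-.5+160,z)
L,R,Y=f(99,78,.037),f(213,66,.037),f(190,490,.037)
t=(L+R)/2; d=(t-Y)[:2]; print(L,R,Y,'len(expect~160)',np.hypot(*d)*1e3,'tipsep',np.hypot(*(L-R)[:2])*1e3)
e=(L-R)[:2]; print('yaw axis',np.degrees(np.arctan2(d[1],d[0])),'tips',np.degrees(np.arctan2(-e[0],e[1])))
g=Y[:2]+d/np.hypot(*d)*.079; print('grip',g, 'green exp x+50', Y[:2]+d/np.hypot(*d)*.129)
o=robot.get_obs(); p=o['position']
from scipy.spatial.transform import Rotation as Ro
r=Ro.from_quat(o['tool_rot']); print('tool shift cm',r.inv().apply(np.array([*g,.13])-p)*100,'ydir',np.degrees(np.arctan2(*r.as_matrix()[:2,1][::-1])))
E
python3 g.py
```

```text
[0.64350181 0.23709456 0.037     ] [0.64734861 0.1942563  0.037     ] [0.48898209 0.20246706 0.037     ] len(expect~160) 156.99971925989664 tipsep 43.01062785806376
yaw axis 4.825993225267796 tips 5.131297509511501
grip [0.56770202 0.20911332] green exp x+50 [0.61752476 0.21331982]
tool shift cm [-50.56171418 -29.20156388  10.91829157] ydir 76.89126006936836
```

```bash
python3 -m pendant '[{"linear":[-3,-1.7,0],"twist":0,"jaw":1},{"linear":[-3,-1.7,0],"twist":0,"jaw":1},{"linear":[-3,-1.7,0],"twist":0,"jaw":1},{"linear":[-3,-1.7,0],"twist":0,"jaw":1},{"linear":[-3,-1.7,0],"twist":0,"jaw":1},{"linear":[-3,-1.7,0],"twist":0,"jaw":1},{"linear":[-3,-1.7,0],"twist":0,"jaw":1},{"linear":[-3,-1.7,0],"twist":0,"jaw":1},{"linear":[-3,-1.7,0],"twist":0,"jaw":1},{"linear":[-3,-1.7,0],"twist":0,"jaw":1},{"linear":[-3,-1.7,0],"twist":0,"jaw":1},{"linear":[-3,-1.7,0],"twist":0,"jaw":1}]'
cat > w.py <<'E'
import sys; from h import *
from scipy.spatial.transform import Rotation as Ro
t=np.array([float(a) for a in sys.argv[1:4]]); o=robot.get_obs(); r=Ro.from_quat(o['tool_rot']); m=r.as_matrix()
print('t',o['time'],'p',o['position'].round(4),'shift cm',(r.inv().apply(t-o['position'])*100).round(2),'ydir',np.degrees(np.arctan2(m[1,1],m[0,1])).round(2),'w',o['grip_width'],'F',o['grip_force'],'ft',o['ft_force'].round(2),'zdir',m[:,2].round(3))
E
python3 w.py .5677 .209 .13
```

```text
time: 1.2
position: [0.447, 0.327, 0.2395]
tool_rot: [0.114, 0.993, -0.0, -0.0]
ft_force: [-0.1, 1.3, 0.5]
grip_width: 0.0866
grip_force: 0.0
t 1.2 p [0.447  0.327  0.2395] shift cm [-14.43  -8.75  10.95] ydir 76.88 w 0.08657867328994995 F 0.0 ft [-0.08  1.29  0.52] zdir [-0. -0. -1.]
```

```bash
python3 -m pendant '[{"linear":[-2.9,-1.75,1],"twist":0,"jaw":1},{"linear":[-2.9,-1.75,1],"twist":0,"jaw":1},{"linear":[-2.9,-1.75,1],"twist":0,"jaw":1},{"linear":[-2.9,-1.75,1],"twist":0,"jaw":1},{"linear":[-2.9,-1.75,1],"twist":0,"jaw":1},{"linear":[0,0,1],"twist":-4.5,"jaw":1},{"linear":[0,0,1],"twist":-4.5,"jaw":1},{"linear":[0,0,1],"twist":-4.5,"jaw":1},{"linear":[0,0,1],"twist":-4.5,"jaw":1},{"linear":[0,0,1],"twist":0,"jaw":0.8},{"linear":[0,0,1],"twist":0,"jaw":0.8},{"linear":[0,0,0],"twist":0,"jaw":0.8}]' >/dev/null
python3 w.py .5677 .209 .029
python3 - <<'E'
from h import *
c=shot('top');d=shot('side');k=proj(d,(.567,.209,.04)).astype(int);print(k)
a=cv2.resize(c['color'][150:240,145:225],(400,450));b=cv2.resize(d['color'][k[1]-60:k[1]+30,k[0]-45:k[0]+35],(400,450))
cv2.imwrite('pics/c2.png',cv2.convertScaleAbs(np.hstack([a,b]),alpha=1.4))
E
```

```text
t 2.2 p [0.566  0.21   0.1273] shift cm [-0.2  -0.11  9.83] ydir 94.8 w 0.07504261456210966 F 0.0 ft [-0.1   0.84 -0.16] zdir [-0.004 -0.001 -1.   ]
[212 173]
```

View pics/c2.png

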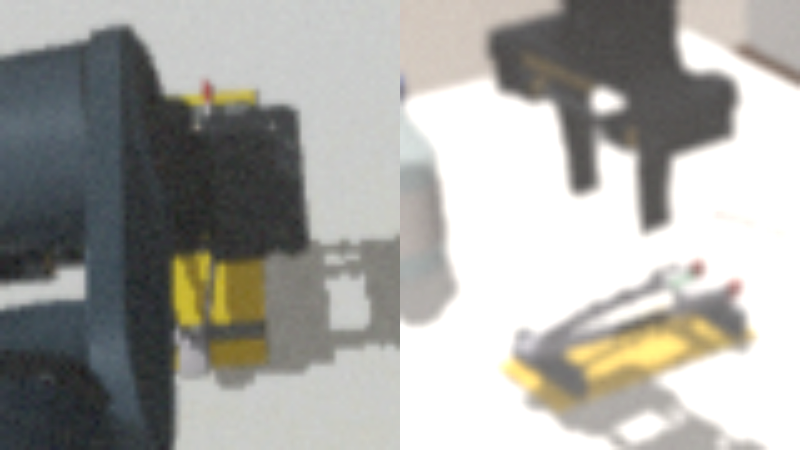

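The left half (top view) shows the gripper over the rest. The right half (side view) shows the fingers above the arms' middle, at crop (580,190) and (650,230), and the tweezers undisturbed, with their tips at (695,268) and (735,288). I'll go down.

```bash
python3 -m pendant '[{"linear":[-0.1,0,1.4],"twist":0,"jaw":0.8},{"linear":[-0.1,0,1.4],"twist":0,"jaw":0.8},{"linear":[0,0,1.4],"twist":0,"jaw":0.8},{"linear":[0,0,1.4],"twist":0,"jaw":0.8},{"linear":[0,0,1.4],"twist":0,"jaw":0.8},{"linear":[0,0,1.4],"twist":0,"jaw":0.8},{"linear":[0,0,1.2],"twist":0,"jaw":0.8},{"linear":[0,0,0],"twist":0,"jaw":0.8},{"linear":[0,0,0],"twist":0,"jaw":0.8}]' >/dev/null
python3 w.py .5677 .209 .029
```

```text
t 3.05 p [0.5694 0.2105 0.0334] shift cm [ 0.18 -0.13  0.44] ydir 94.88 w 0.06966571826443503 F 0.0 ft [-0.45  0.52  0.59] zdir [-0.001 -0.    -1.   ]
```

```bash
python3 -m pendant '[{"linear":[0.1,-0.1,0.4],"twist":0,"jaw":0.6},{"linear":[0,0,0],"twist":0,"jaw":0.55},{"linear":[0,0,0],"twist":0,"jaw":0.5},{"linear":[0,0,0],"twist":0,"jaw":0.47},{"linear":[0,0,0],"twist":0,"jaw":0.44},{"linear":[0,0,0],"twist":0,"jaw":0.41},{"linear":[0,0,0],"twist":0,"jaw":0.4},{"linear":[0,0,0],"twist":0,"jaw":0.4},{"linear":[0,0,0],"twist":0,"jaw":0.4}]' 12 >/dev/null
python3 w.py .5677 .209 .029
```

```text
t 3.8 p [0.5691 0.2095 0.03  ] shift cm [ 0.15 -0.04  0.1 ] ydir 94.89 w 0.03505206362333731 F 5.5277933384331845 ft [0.18 1.33 3.48] zdir [ 0.001  0.    -1.   ]
```

```bash
python3 -m pendant '[{"linear":[0,0,0],"twist":0,"jaw":0.38},{"linear":[0,0,0],"twist":0,"jaw":0.36},{"linear":[0,0,0],"twist":0,"jaw":0.35},{"linear":[0,0,0],"twist":0,"jaw":0.345},{"linear":[0,0,0],"twist":0,"jaw":0.345},{"linear":[0,0,0],"twist":0,"jaw":0.345}]' 12 >/dev/null
python3 w.py .5677 .209 .029
```

```text
t 4.3 p [0.5691 0.2096 0.03  ] shift cm [ 0.15 -0.05  0.1 ] ydir 94.89 w 0.030608783273862888 F 8.909701381344348 ft [0.4  1.63 5.11] zdir [ 0.001  0.    -1.   ]
```

```bash
python3 -m pendant '[{"linear":[0,0,-0.3],"twist":0,"jaw":0.345},{"linear":[0,0,-0.5],"twist":0,"jaw":0.345},{"linear":[0,0,-0.8],"twist":0,"jaw":0.345},{"linear":[0,0,-1],"twist":0,"jaw":0.345},{"linear":[0,0,-1.2],"twist":0,"jaw":0.345},{"linear":[0,0,-1.2],"twist":0,"jaw":0.345},{"linear":[0,0,-1.2],"twist":0,"jaw":0.345},{"linear":[0,0,-1.2],"twist":0,"jaw":0.345},{"linear":[0,0,-1],"twist":0,"jaw":0.345},{"linear":[0,0,-0.6],"twist":0,"jaw":0.345},{"linear":[0,0,0],"twist":0,"jaw":0.345},{"linear":[0,0,0],"twist":0,"jaw":0.345}]' >/dev/null
python3 w.py .515 -.166 .12
python3 - <<'E'
from h import *
c=shot('top');d=shot('side');k=proj(d,(.62,.215,.12)).astype(int);j=proj(c,(.62,.215,.12)).astype(int);print(k,j)
a=cv2.resize(c['color'][j[1]-30:j[1]+30,j[0]-25:j[0]+15],(400,600),interpolation=cv2.INTER_CUBIC);b=cv2.resize(d['color'][k[1]-30:k[1]+30,k[0]-20:k[0]+20],(400,600),interpolation=cv2.INTER_CUBIC)
cv2.imwrite('pics/c3.png',cv2.convertScaleAbs(np.hstack([a,b]),alpha=1.4))
E
```

```text
t 5.3 p [0.5686 0.2094 0.12  ] shift cm [ 8.540e+00 -3.694e+01 -1.000e-02] ydir 94.89 w 0.03053400749241001 F 6.998232516925782 ft [ 0.53  0.83 -0.54] zdir [ 0.001  0.    -1.   ]
[223 147] [173 173]
```

View pics/c3.png

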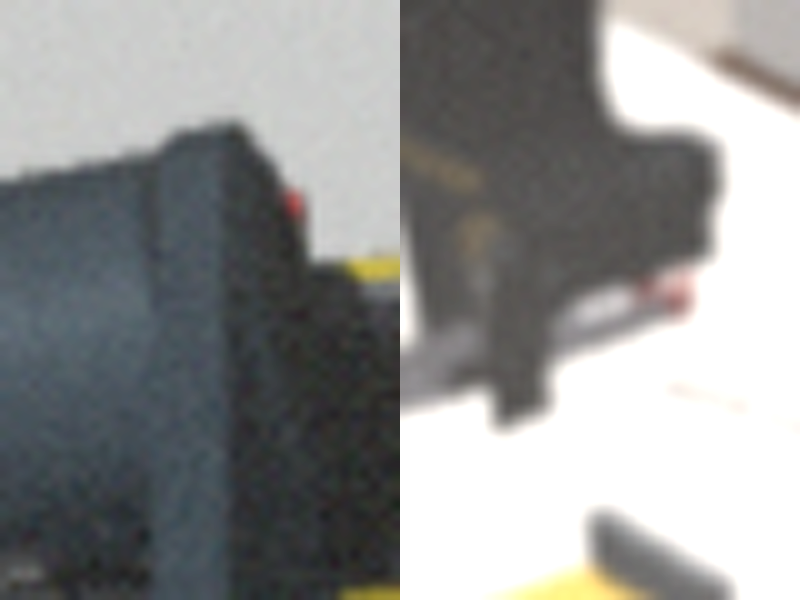

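Lifted. The side half shows both red tips at (650,288) and (680,298), held level and clear of the rest bar at (650,560). The grip force of 7.0 N at 30.5 mm fits the spring data (gap about 17 mm). I'll carry the tweezers over.

```bash
python3 -m pendant '[{"linear":[0.1,-0.5,0],"twist":0,"jaw":0.345},{"linear":[0.3,-1.2,0],"twist":0,"jaw":0.345},{"linear":[0.4,-1.8,0],"twist":0,"jaw":0.345},{"linear":[0.5,-2,0],"twist":0,"jaw":0.345},{"linear":[0.5,-2,0],"twist":0,"jaw":0.345},{"linear":[0.5,-2,0],"twist":0,"jaw":0.345},{"linear":[0.5,-2,0],"twist":0,"jaw":0.345},{"linear":[0.5,-2,0],"twist":0,"jaw":0.345},{"linear":[0.5,-2,0],"twist":0,"jaw":0.345},{"linear":[0.5,-2,0],"twist":0,"jaw":0.345},{"linear":[0.5,-2,0],"twist":0,"jaw":0.345},{"linear":[0.5,-2,0],"twist":0,"jaw":0.345}]' >/dev/null
python3 w.py .514 -.166 .105
```

```text
t 6.4 p [ 0.533  -0.0112  0.1191] shift cm [  3.2  -15.26   1.42] ydir 94.86 w 0.03028497168770469 F 6.998439892195165 ft [ 0.64  0.79 -0.7 ] zdir [-0.001 -0.    -1.   ]
```

```bash
python3 -m pendant '[{"linear":[0.4,-2,0.2],"twist":0,"jaw":0.345},{"linear":[0.4,-2,0.2],"twist":0,"jaw":0.345},{"linear":[0.4,-2,0.2],"twist":0,"jaw":0.345},{"linear":[0.4,-2,0.2],"twist":0,"jaw":0.345},{"linear":[0.4,-2,0.2],"twist":0,"jaw":0.345},{"linear":[0.4,-1.8,0.2],"twist":0,"jaw":0.345},{"linear":[0.3,-1.3,0.2],"twist":0,"jaw":0.345},{"linear":[0.2,-0.8,0],"twist":0,"jaw":0.345},{"linear":[0,-0.4,0],"twist":0,"jaw":0.345},{"linear":[0,0,0],"twist":0,"jaw":0.345},{"linear":[0,0,0],"twist":0,"jaw":0.345},{"linear":[0,0,0],"twist":0,"jaw":0.345}]' >/dev/null
python3 w.py .514 -.166 .105
python3 - <<'E'
from h import *
out=[]
for n in('top','side'):
    c=shot(n);k=proj(c,(.57,-.16,.11)).astype(int);print(n,k)
    x0,y0=k[0]-40,k[1]-45
    im=c['color'];hsv=cv2.cvtColor(im,cv2.COLOR_BGR2HSV)
    m=cv2.inRange(hsv,(0,100,50),(8,255,255))|cv2.inRange(hsv,(172,100,50),(180,255,255))
    q=np.zeros_like(m);q[y0:y0+90,x0:x0+80]=m[y0:y0+90,x0:x0+80]
    N,l,s,ce=cv2.connectedComponentsWithStats(q)
    for i in range(1,N): print('red',s[i].tolist(),ce[i].round(1),onplane(c,*ce[i],.107).round(4))
    out.append(cv2.resize(im[y0:y0+90,x0:x0+80],(400,450),interpolation=cv2.INTER_CUBIC))
cv2.imwrite('pics/c4.png',cv2.convertScaleAbs(np.hstack(out),alpha=1.4))
E
```

```text
t 7.4 p [ 0.5173 -0.1534  0.1056] shift cm [ 0.43 -1.22  0.06] ydir 94.94 w 0.030110013373149776 F 6.9984913431108 ft [ 0.09  0.51 -0.17] zdir [-0.  0. -1.]
top [307 188]
red [299, 180, 1, 2, 2] [299.  180.5] [ 0.5948 -0.1383  0.107 ]
side [278 199]
```

View pics/c4.png

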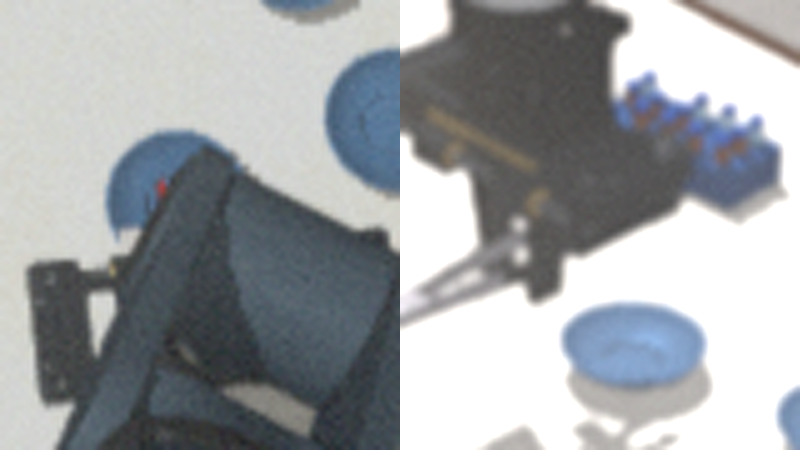

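The left half (top view) shows the left red tip at crop (162,187) over the dish, and the right half shows the dish undisturbed at (635,345) below the gripper. The tips are 12 mm short in y, so I'll close that and then hold.

```bash
python3 -m pendant '[{"linear":[0.2,-0.5,0],"twist":0,"jaw":0.345},{"linear":[0.2,-0.5,0],"twist":0,"jaw":0.345},{"linear":[0,-0.2,0],"twist":0,"jaw":0.345},{"linear":[0,0,0],"twist":0,"jaw":0.345},{"linear":[0,0,0],"twist":0,"jaw":0.345},{"linear":[0,0,0],"twist":0,"jaw":0.345},{"linear":[0,0,0],"twist":0,"jaw":0.345},{"linear":[0,0,0],"twist":0,"jaw":0.345},{"linear":[0,0,0],"twist":0,"jaw":0.345},{"linear":[0,0,0],"twist":0,"jaw":0.345},{"linear":[0,0,0],"twist":0,"jaw":0.345},{"linear":[0,0,0],"twist":0,"jaw":0.345}]' >/dev/null
python3 w.py .514 -.166 .105
python3 -m pendant '[{"linear":[0,0,0],"twist":0,"jaw":0.345},{"linear":[0,0,0],"twist":0,"jaw":0.345},{"linear":[0,0,0],"twist":0,"jaw":0.345},{"linear":[0,0,0],"twist":0,"jaw":0.345},{"linear":[0,0,0],"twist":0,"jaw":0.345},{"linear":[0,0,0],"twist":0,"jaw":0.345},{"linear":[0,0,0],"twist":0,"jaw":0.345},{"linear":[0,0,0],"twist":0,"jaw":0.345},{"linear":[0,0,0],"twist":0,"jaw":0.345},{"linear":[0,0,0],"twist":0,"jaw":0.345},{"linear":[0,0,0],"twist":0,"jaw":0.345},{"linear":[0,0,0],"twist":0,"jaw":0.345}]' >/dev/null
python3 w.py .514 -.166 .105
python3 - <<'E'
from h import *
out=[]
for n in('top','side'):
    c=shot(n);k=proj(c,(.59,-.16,.11)).astype(int);print(n,k,'exp tips L,R',proj(c,(.598,-.149,.107)).round(1),proj(c,(.599,-.168,.107)).round(1))
    x0,y0=k[0]-27,k[1]-30
    out.append(cv2.resize(c['color'][y0:y0+60,x0:x0+53],(400,450),interpolation=cv2.INTER_CUBIC))
cv2.imwrite('pics/c5.png',cv2.convertScaleAbs(np.hstack(out),alpha=1.6))
E
```

```text
t 8.5 p [ 0.5144 -0.1666  0.1056] shift cm [0.03 0.06 0.06] ydir 94.9 w 0.02973550206064514 F 6.998402690514922 ft [ 0.91 -0.55 -0.34] zdir [ 0. -0. -1.]
t 9.5 p [ 0.5144 -0.1666  0.1056] shift cm [0.03 0.07 0.06] ydir 94.89 w 0.030184505722054698 F 6.998341858852655 ft [-0.66 -0.16 -0.23] zdir [-0.  0. -1.]
top [306 181] exp tips L,R [302.7 179.3] [309.4 178.9]
side [284 196] exp tips L,R [283.9 195.3] [288.4 197.9]
```

View pics/c5.png

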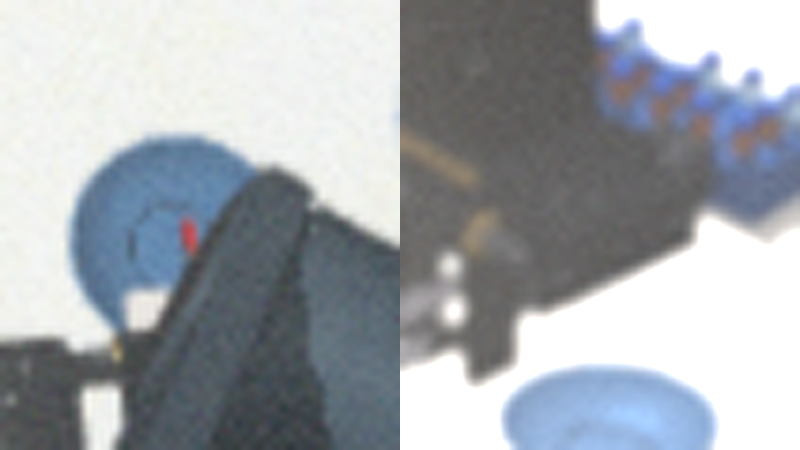

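The left half shows the left red tip at (190,235) over the dish, but the gauge is hidden behind the wrist. I'll turn the tool in place to check the pointer.

```bash
python3 -m pendant '[{"linear":[0,0,0],"twist":-2,"jaw":0.345},{"linear":[0,0,0],"twist":-5,"jaw":0.345},{"linear":[0,0,0],"twist":-6,"jaw":0.345},{"linear":[0,0,0],"twist":-6,"jaw":0.345},{"linear":[0,0,0],"twist":-6,"jaw":0.345},{"linear":[0,0,0],"twist":-6,"jaw":0.345},{"linear":[0,0,0],"twist":-6,"jaw":0.345},{"linear":[0,0,0],"twist":-6,"jaw":0.345},{"linear":[0,0,0],"twist":-5,"jaw":0.345},{"linear":[0,0,0],"twist":-2,"jaw":0.345},{"linear":[0,0,0],"twist":0,"jaw":0.345},{"linear":[0,0,0],"twist":0,"jaw":0.345}]' >/dev/null
python3 w.py .514 -.166 .105
python3 - <<'E'
from h import *
print(robot.get_obs()['q'].round(2))
out=[]
for n in('top','side'):
    c=shot(n);k=proj(c,(.56,-.10,.11)).astype(int);print(n,k)
    x0,y0=k[0]-27,k[1]-30
    out.append(cv2.resize(c['color'][y0:y0+60,x0:x0+53],(400,450),interpolation=cv2.INTER_CUBIC))
cv2.imwrite('pics/c6.png',cv2.convertScaleAbs(np.hstack(out),alpha=1.4))
E
```

```text
t 10.6 p [ 0.5246 -0.1408  0.1024] shift cm [ 2.65 -0.7  -0.08] ydir 142.56 w 0.029984812053411317 F 6.999676285777241 ft [ 0.58 -0.09 -0.49] zdir [-0.025 -0.059 -0.998]
[-0.43  0.63  1.75 -0.09  0.77 -2.85]
top [285 192]
side [263 191]
```

View pics/c6.png

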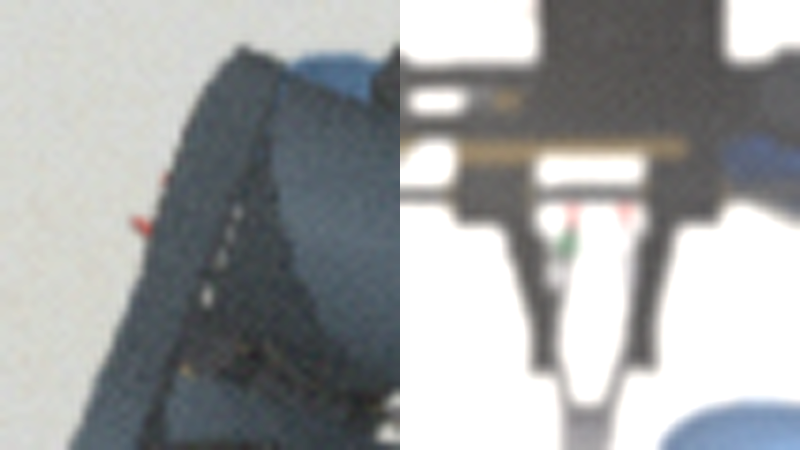

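The side half shows both red tips at (573,212) and (625,212) between the finger pads (552 to 632, 30 mm apart), so the gap is about 16 mm, with the pointer by the green at (568,242). The last joint is at its limit, so I'll turn back at once.

```bash
python3 -m pendant '[{"linear":[0,0,0],"twist":2,"jaw":0.345},{"linear":[0,0,0],"twist":5,"jaw":0.345},{"linear":[0,0,0],"twist":6,"jaw":0.345},{"linear":[0,0,0],"twist":6,"jaw":0.345},{"linear":[0,0,0],"twist":6,"jaw":0.345},{"linear":[0,0,0],"twist":6,"jaw":0.345},{"linear":[0,0,0],"twist":6,"jaw":0.345},{"linear":[0,0,0],"twist":6,"jaw":0.345},{"linear":[0,0,0],"twist":4.5,"jaw":0.345},{"linear":[0,0,0],"twist":0,"jaw":0.345},{"linear":[0,0,0],"twist":0,"jaw":0.345},{"linear":[0,0,0],"twist":0,"jaw":0.345}]' >/dev/null
python3 w.py .514 -.166 .105; python3 -c "
from h import *;print(robot.get_obs()['q'].round(4))"
```

```text
t 11.7 p [ 0.5245 -0.1417  0.1026] shift cm [ 1.27 -2.34 -0.07] ydir 95.11 w 0.02998347361549155 F 7.000298034399748 ft [ 0.6   0.32 -1.42] zdir [-0.025 -0.06  -0.998]
[-0.4346  0.6248  1.7469 -0.0931  0.7694 -2.0267]
```

The tilt left by the limit is 3.7 degrees, which is harmless. I'll work out the shift that puts the tip middle over the dish.

```bash
cat > tip.py <<'E'
from h import *
from scipy.spatial.transform import Rotation as Ro
o=robot.get_obs(); r=Ro.from_quat(o['tool_rot']); tip=o['position']+r.apply([-.085,0,-.002])
print(o['time'],'tip',tip.round(4),'shift cm',(r.inv().apply(np.array([.5975,-.1585,.105])-tip)*100).round(2),'w',o['grip_width'],o['grip_force'])
E
python3 tip.py
```

```text
11.7 tip [ 0.6092 -0.1341  0.102 ] shift cm [ 1.39 -2.34 -0.12] w 0.02998347361549155 7.000298034399748
```

```bash
python3 -m pendant '[{"linear":[0.3,-0.5,0],"twist":0,"jaw":0.345},{"linear":[0.4,-0.7,0],"twist":0,"jaw":0.345},{"linear":[0.4,-0.7,0],"twist":0,"jaw":0.345},{"linear":[0.3,-0.4,-0.1],"twist":0,"jaw":0.345},{"linear":[0,0,0],"twist":0,"jaw":0.345},{"linear":[0,0,0],"twist":0,"jaw":0.345},{"linear":[0,0,0],"twist":0,"jaw":0.345},{"linear":[0,0,0],"twist":0,"jaw":0.345},{"linear":[0,0,0],"twist":0,"jaw":0.345},{"linear":[0,0,0],"twist":0,"jaw":0.345},{"linear":[0,0,0],"twist":0,"jaw":0.345},{"linear":[0,0,0],"twist":0,"jaw":0.345}]' >/dev/null
python3 tip.py
python3 -m pendant '[{"linear":[0,0,0],"twist":0,"jaw":0.345},{"linear":[0,0,0],"twist":0,"jaw":0.345},{"linear":[0,0,0],"twist":0,"jaw":0.345},{"linear":[0,0,0],"twist":0,"jaw":0.345},{"linear":[0,0,0],"twist":0,"jaw":0.345},{"linear":[0,0,0],"twist":0,"jaw":0.345},{"linear":[0,0,0],"twist":0,"jaw":0.345},{"linear":[0,0,0],"twist":0,"jaw":0.345},{"linear":[0,0,0],"twist":0,"jaw":0.345},{"linear":[0,0,0],"twist":0,"jaw":0.345},{"linear":[0,0,0],"twist":0,"jaw":0.345},{"linear":[0,0,0],"twist":0,"jaw":0.345}]' >/dev/null
python3 tip.py
python3 - <<'E'
from h import *
out=[]
for n in('top','side'):
    c=shot(n);k=proj(c,(.58,-.16,.08)).astype(int)
    x0,y0=k[0]-40,k[1]-45
    out.append(cv2.resize(c['color'][y0:y0+90,x0:x0+80],(400,450),interpolation=cv2.INTER_CUBIC))
cv2.imwrite('pics/c7.png',cv2.convertScaleAbs(np.hstack(out),alpha=1.4))
E
```

```text
12.7 tip [ 0.5975 -0.1575  0.1047] shift cm [ 0.01 -0.1  -0.03] w 0.030022903929179525 7.000366228166968
13.7 tip [ 0.5974 -0.1577  0.1047] shift cm [-0.   -0.09 -0.03] w 0.030301921636384874 7.000347361899912
```

View pics/c7.png

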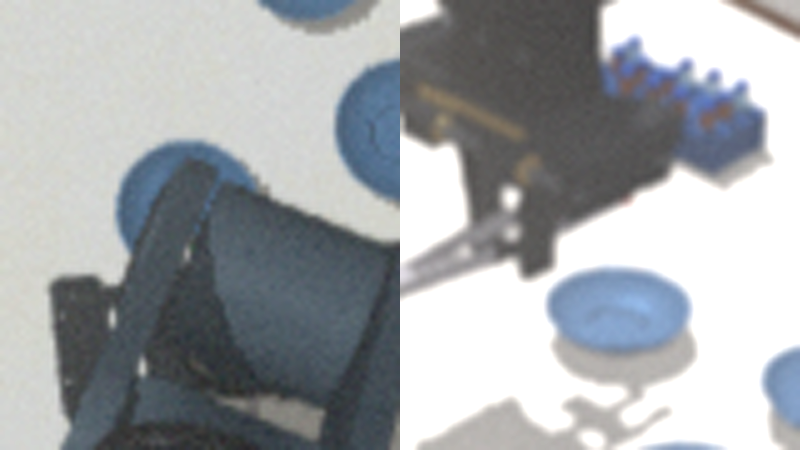

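The tweezers are still held. A red tip shows at (627,200), straight above the unmoved dish at (620,310). Handing in.

```bash
python3 -c "
from rig import robot
print(robot.hand_in())"
```

```text
the job is handed in; nothing more can be done
None
```

Handed in with the tweezers held about 10 cm above the bench over the leftmost blue dish, squeezed to a steady gap of about 16 mm by finger width (30 mm) and grip force (7 N); the pointer was seen by the green band but not clearly inside it, and no verdict came back.

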